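# Work a seized electrode out of its cell pot and file it in the rack

## Task

The electrode is seized in the round grey cell pot and a straight pull will not free it: work it out by twisting its crossbar back and forth, well to each side, while pulling upwards. Stand it upright on the white tile and let go of it; then take it again, now by the two ends of the crossbar, because the rack leaves no room for fingers beside it, and stand it upright in the empty lane of the wooden rack, in line with the two spare electrodes. Leave the spares, the meter and the half lemon where they are.

Things in the scene. Friction and masses are not known exactly. Their poses are not given: they have to be found in the camera images.
- electrode_mid (a point): centre of the seized electrode (0.22 kg), 47 mm above its underside, on its upright axis z. From below: steel foot 58 (x) by 24 (y) by 10 mm; on it a fin 58 by 8 mm up to 22 mm; round stem 20 mm thick; black crossbar on top. x runs along crossbar and foot; a half turn about z makes no difference. Starts upright, foot on the pot's floor, within 2 mm of the pot's axis.
- electrode_bar (a point): centre of the seized electrode's black crossbar, 82 mm above its underside; the bar is 60 (x) by 22 (y) by 24 mm high, its top is the electrode's top.
- pot_mouth (a point): centre of the mouth of the fixed round grey cell pot, 62 mm above the table, z up, on the pot's axis. Pot 96 mm across outside (base flange 116 mm), well 72 mm across, 52 mm deep. The crossbar starts along x of this frame within 2 degrees, its underside 18 mm above the mouth. The foot leaves the mouth after rising 52 mm.
- pot_guard (a point): middle of the top edge of one of the pot's two curved guards, 42 mm above the mouth, level with the bar's top. One stands 10 mm beyond each end of the bar, 41 to 48 mm from the pot's axis, 40 degrees to either side of the pot's x. So in the pot the bar can be gripped only across its 22 mm thickness, where the sides are open.
- shoe_low_l (a joint): turn (rad, 0 to 0.47) of the left shoe of the lower layer. In the well two layers of two stiff steel shoes overlap the foot; no pull gets past them. The fin pushes the left shoe away when the bar is turned anticlockwise (from above), the right shoe when turned clockwise: about 0.1 N m, and they stay where pushed. Fin meets a hard stop about 31 degrees from the pot's x.
- shoe_low_r (a joint): the same for the right shoe of the lower layer. To pass a layer, turn the bar 27 to 30 degrees from the pot's x to one side, as far to the other (both shoes then read above 0.35), turn back to within 4 degrees of x and pull up. Past the lower layer the electrode rises 25 mm and is stopped by the upper one.
- shoe_high_l (a joint): the same for the left shoe of the upper layer. The fin reaches it only once the electrode has risen 25 mm; repeat the twists there with the electrode pulled up to that stop (lower down the foot still sits between the lower shoes and cannot turn far).
- shoe_high_r (a joint): the same for the right shoe of the upper layer. Past this layer the electrode is free.
- tile_top (a point): centre of the top of the fixed white ceramic tile, 110 by 110 mm, 6 mm thick, top 6 mm above the table; z up.
- free_lane (a point): middle of the floor of the rack's empty lane (6 mm above the table, thin cork patch), where the underside's centre belongs; x along the lane, z up. The fixed plywood rack has 3 lanes 34 mm wide, 38 mm apart; walls 4 mm thick, 46 mm long (x), 94 mm high from the floor, level with the bar's top; open at both ends, the crossbar sticks out 7 mm at each. Which lane is empty varies.
- spare_a_mid (a point): centre (47 mm above its underside) of a spare electrode, identical, standing in another lane of the rack.
- spare_b_mid (a point): centre (47 mm above its underside) of the second spare electrode, standing in the remaining lane.
- meter: yellow handheld meter lying on the table, 75 (x) by 145 (y) by 34 mm; origin under its centre.
- lemon: half lemon lying cut side down, 56 mm across, 41 mm high; origin under its centre.
There are look-alikes about, which are no part of the job. What is shaped like the part that bears electrode_mid but green is not meant.

How it is judged (in metres and radians):
On the way, in this order (a step that is already met when the one before it is completed fails the run):
1. the electrode is out of the pot, its foot above the mouth (z of electrode_mid in the frame of pot_mouth above 0.047 m), for 0.1 s.
2. the electrode stands upright on the tile, let go (horizontal distance between electrode_mid and tile_top below 0.045 m and z of electrode_mid in the frame of tile_top between 0.042 and 0.052 m and angle between electrode_mid's own z axis and vertical below 0.1 rad and contact force between electrode and the arm below 0.05 N and contact force between electrode and the fingers below 0.05 N and linear speed of electrode below 0.02 m/s), for 0.2 s.
At the end, for the whole second after the job is handed in: The electrode stands upright (within 6 degrees) on the floor of the empty lane, its crossbar along the lane (within 11 degrees), its centre within 15 mm of the lane's middle lengthwise and 9 mm crosswise, at rest and released (x of electrode_mid in the frame of free_lane between -0.015 and 0.015 m and y of electrode_mid in the frame of free_lane between -0.009 and 0.009 m and z of electrode_mid in the frame of free_lane between 0.042 and 0.052 m and angle between electrode_mid's own z axis and vertical below 0.1 rad and angle between the x axis of electrode_mid and the x axis of free_lane, either way round below 0.2 rad and linear speed of electrode below 0.02 m/s); the robot touches nothing.
It fails at once if a spare electrode is moved more than 20 mm (distance of any of spare_a_mid, spare_b_mid from where it was at the start of the episode above 0.02 m).
It fails at once if the meter or the half lemon is moved more than 20 mm (distance of any of meter, lemon from where it was at the start of the episode above 0.02 m).
It also fails if it takes over 67 s, if anything falls off the work surface, if the arm or the gripper's body presses on something with over 40 N, if the wrist force passes 120 N, or if a joint passes its speed limit or range.

## Robot

A 6-joint arm with a two-finger parallel gripper is mounted at the origin on the work surface. World frame = base frame: x ahead of the robot, y to its left, z up, the work surface at z = 0. Lengths are in m, angles in degrees, forces in N, time in s.
With the tool pointing down it reaches from about 0.3 to 0.75 m from the base axis. Payload 8.5 kg.
Tool frame: the origin (TCP) lies at the very end of the fingers, on their centre line; the grasp point (between the pads) lies 19 mm behind it; z points along the fingers, y is the line along which they close (so a half turn about z gives the same grasp; the last joint's range is limited). The gripper opens to 85 mm and grips with 20 to 120 N. Pads are 22 mm wide; open, the fingers measure 114 mm over their backs; the gripper's body (76 mm by 85 mm) begins 54 mm behind the grasp point. The pads swing forward as they close: fully open they stand 13 mm farther back than shut.
Start: joints at [-85.159, 21.807, 74.336, -0, 83.858, -12.336], TCP at [0.162, -0.525, 0.231] pointing down, gripper open.
Joint ranges: [-178.18, 178.18], [-50.72, 133.34], [12.68, 142.11], [-81.47, 261.47], [9.98, 163.14], [-165.26, 165.26]. Speed limits (degrees/s): [136.94, 136.94, 180, 180, 180, 180].

## Interface

Orientations are given as a 3x3 rotation matrix whose columns are the frame's x, y, z axes.
In Python, from rig import env, optics, spotter gives the robot as it stands.
- The arm moves only by the shell command python3 -m crank 'ROWS' [FORCE]. ROWS is JSON, one flat list of numbers, 5 for each row, row after row: the finger opening in cm, from 0 to 8.54, then the shift along the tool's x, y, z in cm, then the turn about the tool's z in rad. A call has exactly 8 rows; each row shifts and turns the commanded pose from where the row before left it, along the tool's axes as they then stand; what a row does not reach is not made up. A row lasts 1/12 s, in which the tool goes at most 41.7 mm and 7.16 degrees, less where a joint would pass 70% of its speed; a pose out of reach is approached as far as the arm can. A call is refused whole if a number of a shift passes 4.17 or a number of a turn 0.125, either way. A call with a gripper value outside its range is refused whole. The fingers move at their own pace and stop on an object; FORCE is the grip in N (left out, the last holds). Time passes only in rows, so rows that do not move let the fingers close, or fill a call up. It gives the time, the measured TCP pose, the force, the opening and the grip force at its end, in the units of the state.
- env.observe(): the state, without advancing time (a new reading comes with each control period).
- optics.get_image(name): name is "scene" or "side" or "wrist"; returns a dict with "color" (400x640x3 uint8, red, green, blue), "intrinsics" (3x3 intrinsics, pixels), "pose" (4x4, takes a point from camera to world coordinates). Camera axes: x right, y up, looking along -z (the intrinsics and any distortion apply to the point x, -y, -z); pixel columns grow to the right and rows downward; lengths in m; the calibration is good to about 2 mm. The wrist camera is an equidistant fisheye: a pixel r from the principal point sees the ray r / f radians off the axis. A picture is of the moment at which its call begins. There is no depth.
- env.close_job(): hands the job in; it is judged then, once.
Trained networks look in a picture, given as the dict that the camera call returned (one of the last four; its "shot" number tells which), for a name from the list of things; names that differ only in an ending like _2 or _b are one class to them, and where a whole thing is asked for, a point or a joint stands for the part that bears it (a point fixed in the world has none). Each returns a list of dicts, best first, with "score" (0 to 1); they miss things now and then, are a little off and sometimes report something else, mostly with a low value. They report only what shows in the picture. A call takes as long as a camera call. They do not tell look-alikes from the thing itself.
- spotter.look_for(picture, query): "at" ([column, row] as shares, 0 to 1, of the picture: columns of its width, rows of its height, amid what is visible of it).
The state is a dict: "time_s": time; "q": joint angles; "qvel": joint speeds; "joint_efforts": joint torques, N m; "position": TCP position; "tool_rot": TCP orientation; "ft_force": force on the tool from outside, world axes, zero at the start; "wrist_torque": the same for the moment, N m; "grip_width": finger opening in m; "gripper_force": force on a finger pad.
Only numpy, scipy, OpenCV 4.12 (cv2) and the standard library are available. Lean on these libraries where they do the work, as an engineer would, in place of code of your own. Each camera call takes 0.05 s, during which the arm holds its last target. There are 200 camera calls.

## Working session

There is one attempt and no reset: what is moved stays moved. The work goes in short steps, Python scripts to look and compute and a shell command to move; the robot and the scene stay as the last step left them, time stands still between calls to the robot, and variables do not carry over. Pictures are saved under pics/ and viewed, at most 11 in all, crops included, and the job is handed in when it is done.

```bash
ls; mkdir -p pics; python3 - <<'E'
from rig import env, optics, spotter
import cv2,json,pickle
s=env.observe();print({k:s[k] for k in ('time_s','position','tool_rot','grip_width')})
for n in ("scene","side","wrist"):
    p=optics.get_image(n);cv2.imwrite(f'pics/{n}0.png',p['color'][...,::-1]);pickle.dump(p,open(f'{n}0.pkl','wb'))
    for q in ("electrode_mid","electrode_bar","pot_mouth","pot_guard","tile_top","free_lane","spare_a_mid","meter","lemon"):
        print(n,q,[(round(d['at'][0]*640),round(d['at'][1]*400),round(d['score'],2)) for d in spotter.look_for(p,q)][:6])
E
```

```text
pics
{'time_s': 0.0, 'position': array([ 0.16241995, -0.52515121,  0.23068851]), 'tool_rot': array([[ 9.55390965e-01,  2.95344027e-01, -9.77518925e-05],
       [ 2.95343828e-01, -9.55389821e-01,  1.52090757e-03],
       [ 3.55799804e-04, -1.48193177e-03, -9.99998839e-01]]), 'grip_width': 0.08524560033029938}
scene electrode_mid [(357, 138, 0.86), (375, 173, 0.73), (441, 225, 0.57), (308, 172, 0.51)]
scene electrode_bar [(377, 175, 0.88), (357, 137, 0.88), (442, 222, 0.7)]
scene pot_mouth [(374, 198, 0.77)]
scene pot_guard [(374, 198, 0.84)]
scene tile_top [(311, 209, 0.66)]
scene free_lane [(212, 247, 0.65)]
scene spare_a_mid [(170, 243, 0.88)]
scene meter [(367, 294, 0.7), (376, 172, 0.44)]
scene lemon [(311, 174, 0.64)]
side electrode_mid [(280, 269, 0.95), (210, 263, 0.65), (327, 356, 0.61), (268, 213, 0.3), (429, 167, 0.27)]
side electrode_bar [(327, 358, 0.84), (210, 260, 0.78), (352, 272, 0.74), (281, 271, 0.68)]
side pot_mouth [(285, 292, 0.74)]
side pot_guard [(284, 295, 0.6)]
side tile_top [(353, 273, 0.56), (430, 170, 0.48)]
side free_lane []
side spare_a_mid [(426, 167, 0.53), (380, 314, 0.44)]
side meter [(266, 213, 0.74)]
side lemon [(378, 314, 0.73)]
wrist electrode_mid []
wrist electrode_bar []
wrist pot_mouth []
wrist pot_guard []
wrist tile_top []
wrist free_lane []
wrist spare_a_mid []
wrist meter []
wrist lemon []
```

View pics/scene0.png

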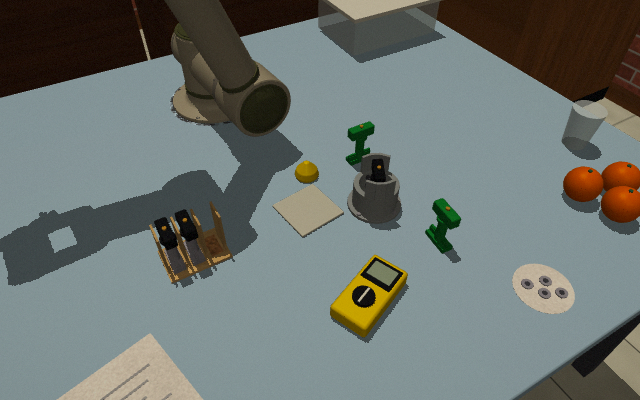

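View pics/side0.png

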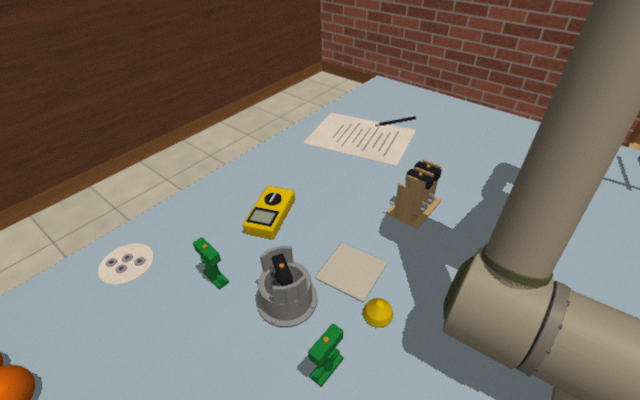

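Candidates (scene): green (360,140), green (443,222), black bar in the pot (377,170), black spares in the rack (165,232) and (187,225). I choose (377,170), the black one in the grey pot. The empty lane is the right one, at about (213,243). The meter is at (370,295), the lemon at (307,172) and the tile at (309,210). I'll check with a close crop.

```bash
python3 - <<'E'
import pickle,cv2,numpy as np
S=pickle.load(open('scene0.pkl','rb'));D=pickle.load(open('side0.pkl','rb'))
print(S.keys(),S['intrinsics'],D['intrinsics'],S['pose'],D['pose'])
def c(P,x,y,w,h):
    return cv2.resize(P['color'][y:y+h,x:x+w,::-1],(400,300),interpolation=cv2.INTER_CUBIC)
a=np.hstack([c(S,330,145,100,75),c(D,235,240,100,75)])
b=np.hstack([c(S,140,200,100,75),c(D,370,155,100,75)])
cv2.imwrite('pics/m0.png',np.vstack([a,b]))
E
```

```text
dict_keys(['color', 'intrinsics', 'pose', 'shot']) [[470.26678051   0.         317.51851756]
 [  0.         470.26678051 200.50432895]
 [  0.           0.           1.        ]] [[361.00850529   0.         322.81508804]
 [  0.         361.00850529 205.17871539]
 [  0.           0.           1.        ]] [[ 0.4980014  -0.62334403  0.60285722  1.09676515]
 [ 0.86716859  0.35505381 -0.34922117 -0.30674938]
 [ 0.00363818  0.69669148  0.71736166  0.73372767]
 [ 0.          0.          0.          1.        ]] [[-0.77034805  0.41629548 -0.482972    0.23596615]
 [-0.63729556 -0.52698504  0.56226429  0.40017673]
 [-0.02045094  0.74093511  0.67126516  0.59745437]
 [ 0.          0.          0.          1.        ]]
```

View pics/m0.png

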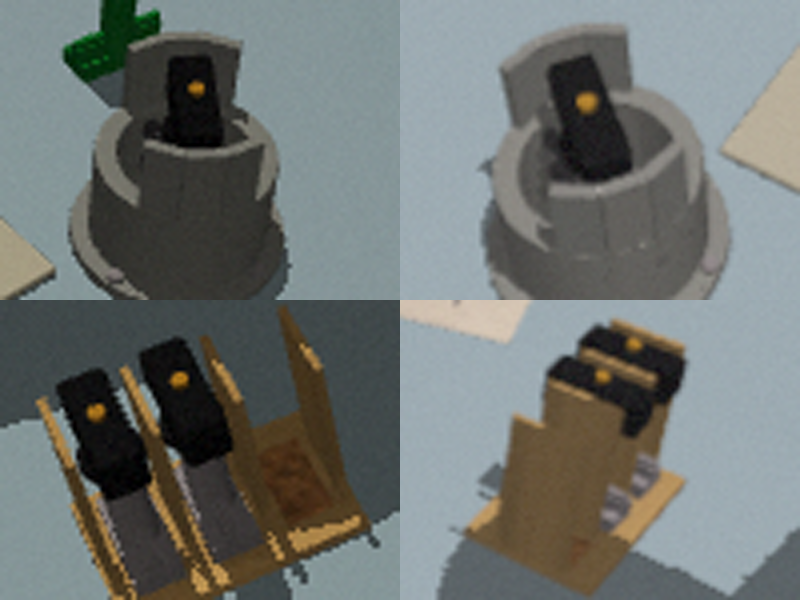

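```bash
cat > h.py <<'E'
import pickle,cv2,numpy as np
def ray(P,u,v,fish=False):
    K=P['intrinsics'];T=P['pose'];x=(u-K[0,2])/K[0,0];y=(v-K[1,2])/K[1,1]
    if fish:
        r=np.hypot(x,y);k=np.sin(r)/max(r,1e-9);d=np.array([x*k,-y*k,-np.cos(r)])
    else: d=np.array([x,-y,-1.])
    return T[:3,3],T[:3,:3]@(d/np.linalg.norm(d))
def atz(P,u,v,z,fish=False):
    o,d=ray(P,u,v,fish);return o+d*(z-o[2])/d[2]
def tri(*rays):
    A=sum(np.eye(3)-np.outer(d,d) for o,d in rays);b=sum((np.eye(3)-np.outer(d,d))@o for o,d in rays)
    return np.linalg.solve(A,b)
E
python3 - <<'E'
from h import *
np.set_printoptions(precision=4,suppress=True)
S=pickle.load(open('scene0.pkl','rb'));D=pickle.load(open('side0.pkl','rb'))
for n,a,b in (('el',(378.9,167),(281.7,265.4)),('spA',(163.9,228),(428.5,166)),('spB',(185,220),(420.5,174))):
    print(n,tri(ray(S,*a),ray(D,*b)),[atz(P,*p,z=.104 if n=='el' else .1)[:2] for P,p in ((S,a),(D,b))])
print('tile',[atz(S,*p,z=.006)[:2] for p in ((273,209),(310,185),(343,212),(305,235))],atz(D,352,271,.006))
f=lambda P,x0,y0,pts,z:[print(atz(P,x0+x/4,y0+y/4,z)[:2]) for x,y in pts]
print('barS');f(S,330,145,[(170,57),(210,55),(165,120),(222,120)],.104)
print('barD');f(D,235,240,[(148,62),(192,57),(180,165),(230,162)],.104)
print('walltop scene: right wall, mid wall far/near');f(S,140,200,[(283,10),(323,70),(208,40),(240,103)],.100)
print('meter',atz(S,370,293,.034),'lemon',atz(S,307,172,.02))
E
```

```text
el [0.5478 0.1516 0.1055] [array([0.5472, 0.1535]), array([0.5481, 0.15  ])]
spA [ 0.4881 -0.2695  0.1008] [array([ 0.4882, -0.269 ]), array([ 0.4882, -0.2716])]
spB [ 0.488  -0.231   0.1007] [array([ 0.4884, -0.2303]), array([ 0.488 , -0.2332])]
tile [array([ 0.4603, -0.0469]), array([0.4351, 0.0569]), array([0.5411, 0.0774]), array([ 0.5567, -0.0226])] [0.4884 0.0212 0.006 ]
barS
[0.5213 0.1558]
[0.5301 0.1745]
[0.5592 0.1268]
[0.5731 0.1512]
barD
[0.577 0.145]
[0.5638 0.1307]
[0.527  0.1755]
[0.5119 0.1614]
walltop scene: right wall, mid wall far/near
[ 0.47   -0.1742]
[ 0.5146 -0.1721]
[ 0.471  -0.2111]
[ 0.5149 -0.2116]
meter [0.7488 0.0015 0.034 ] lemon [0.4078 0.0646 0.02  ]
```

The montage shows the black electrode in the pot, with its dot at scene (379,167) and side (282,265). The spares' dots are at scene (164,228) and (185,220), and the right lane is empty. Moving above the pot now.

```bash

python3 -m crank '[8.54,2.37,-2.22,0,0, 8.54,2.37,-2.22,0,0, 8.54,2.37,-2.22,0,0, 8.54,2.37,-2.22,0,0, 8.54,2.37,-2.22,0,0, 8.54,2.37,-2.22,0,0, 8.54,2.37,-2.22,0,0, 8.54,2.37,-2.22,0,0]' 40
python3 -m crank '[8.54,2.37,-2.22,0,0, 8.54,2.37,-2.22,0,0, 8.54,2.37,-2.22,0,0, 8.54,2.37,-2.22,0,0, 8.54,2.37,-2.22,0,0, 8.54,2.37,-2.22,0,0, 8.54,2.37,-2.22,0,0, 8.54,2.37,-2.22,0,0]'
python3 -m crank '[8.54,2.37,-2.22,0,0, 8.54,2.37,-2.22,0,0, 8.54,2.37,-2.22,0,0, 8.54,2.37,-2.22,0,0, 8.54,2.37,-2.22,0,0, 8.54,2.37,-2.22,0,0, 8.54,2.37,-2.22,0,0, 8.54,2.37,-2.22,0,0]'
python3 -m crank '[8.54,0,0,0,-0.12, 8.54,0,0,0,-0.12, 8.54,0,0,0,-0.12, 8.54,0,0,0,-0.12, 8.54,0,0,0,-0.12, 8.54,0,0,0,-0.12, 8.54,0,0,0,-0.12, 8.54,0,0,0,-0.12]'
python3 -m crank '[8.54,0,0,0,-0.12, 8.54,0,0,0,-0.12, 8.54,0,0,0,-0.12, 8.54,0,0,0,-0.12, 8.54,0,0,0,-0.12, 8.54,0,0,0,-0.12, 8.54,0,0,0,-0.12, 8.54,0,0,0,-0.12]'
python3 -m crank '[8.54,0,0,0,-0.12, 8.54,0,0,0,-0.12, 8.54,0,0,0,-0.12, 8.54,0,0,0,0, 8.54,0,0,0,0, 8.54,0,0,0,0, 8.54,0,0,0,0, 8.54,0,0,0,0]'
cat >> h.py <<'E'
def st():
    from rig import env
    s=env.observe();R=np.array(s['tool_rot'])
    print('t',round(s['time_s'],2),'p',np.round(s['position'],4),'yaw_y',round(np.degrees(np.arctan2(R[1,1],R[0,1])),2),'tiltz',np.round(R[:,2],3),'w',round(s['grip_width'],4),'gf',np.round(s['gripper_force'],1),'ft',np.round(s['ft_force'],1),'tq',np.round(s['wrist_torque'],2),'q6',round(np.asarray(s['q'])[5],1))
    return s
def go(s,p,yaw=None):
    "tool-frame shift in cm and turn in rad to reach world p / tool-y yaw (deg)"
    R=np.array(s['tool_rot']);print('shift cm',np.round(R.T@(np.array(p)-s['position'])*100,2))
    if yaw is not None:
        a=np.degrees(np.arctan2(R[1,1],R[0,1]));print('turn rad',round(-np.radians((yaw-a+180)%360-180),3))
E
python3 - <<'E'
from h import *
from rig import optics,spotter
s=st();go(s,(.548,.1515,.231),58)
p=optics.get_image('wrist');pickle.dump(p,open('w1.pkl','wb'));cv2.imwrite('pics/w1.png',p['color'][...,::-1])
for q in ("electrode_bar","pot_mouth","tile_top"):print(q,[(round(d['at'][0]*640),round(d['at'][1]*400),round(d['score'],2)) for d in spotter.look_for(p,q)][:4])
E
```

```text
time_s: 2.17
position: [0.2916, -0.2983, 0.2315]
tool_rot: [[0.956, 0.295, 0.0], [0.295, -0.956, -0.0], [0.0, 0.0, -1.0]]
ft_force: [0.4, 0.0, -0.0]
grip_width: 0.0858
gripper_force: 0.0
time_s: 2.83
position: [0.4204, -0.0725, 0.2315]
tool_rot: [[0.955, 0.295, 0.001], [0.295, -0.955, -0.0], [0.0, 0.0, -1.0]]
ft_force: [0.2, -0.3, -0.5]
grip_width: 0.0858
gripper_force: 0.0
time_s: 3.5
position: [0.549, 0.1532, 0.2313]
tool_rot: [[0.955, 0.296, 0.0], [0.296, -0.955, -0.0], [0.0, 0.0, -1.0]]
ft_force: [0.8, -1.0, -0.2]
grip_width: 0.0853
gripper_force: 0.0
time_s: 4.17
position: [0.5485, 0.1516, 0.2313]
tool_rot: [[0.3, 0.954, -0.0], [0.954, -0.3, 0.0], [-0.0, -0.0, -1.0]]
ft_force: [-0.0, -0.6, -0.9]
grip_width: 0.0856
gripper_force: 0.0
time_s: 4.83
position: [0.5485, 0.1516, 0.2313]
tool_rot: [[-0.609, 0.793, -0.0], [0.793, 0.609, -0.0], [0.0, -0.0, -1.0]]
ft_force: [-0.3, -0.1, -0.3]
grip_width: 0.0857
gripper_force: 0.0
time_s: 5.5
position: [0.5485, 0.1515, 0.2313]
tool_rot: [[-0.845, 0.534, 0.0], [0.534, 0.845, -0.0], [-0.0, 0.0, -1.0]]
ft_force: [-0.4, 0.3, 0.6]
grip_width: 0.0855
gripper_force: 0.0
t 5.5 p [0.5485 0.1515 0.2313] yaw_y 57.72 tiltz [ 0. -0. -1.] w 0.0855 gf 0.0 ft [-0.4  0.3  0.6] tq [ 0.03 -0.02 -0.03] q6 -54.2
shift cm [ 0.04 -0.03  0.03]
turn rad -0.005
electrode_bar [(322, 192, 0.83), (288, 47, 0.6), (415, 251, 0.55), (197, 110, 0.28)]
pot_mouth [(332, 175, 0.65)]
tile_top [(215, 192, 0.98)]
```

View pics/w1.png

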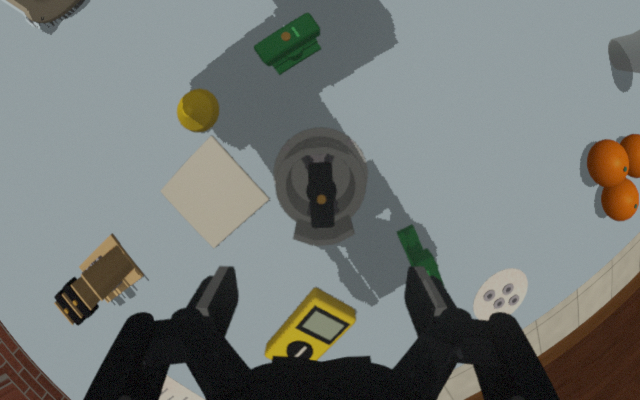

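The view shows the pot centred at (321,180) with the bar's dot at (321,199), the tile's corners at (212,136), (162,190), (217,246) and (270,198), and the rack's empty lane at (111,268). I'll crop it to get the bar angle.

```bash
python3 - <<'E'
from h import *
np.set_printoptions(precision=4,suppress=True)
P=pickle.load(open('w1.pkl','rb'))
a=cv2.resize(P['color'][120:250,260:380,::-1],None,fx=4.6,fy=4.6,interpolation=cv2.INTER_CUBIC)
b=cv2.resize(P['color'][220:330,45:160,::-1],(240,230),interpolation=cv2.INTER_CUBIC)
c=np.zeros((598,800,3),np.uint8);c[:,:552]=a;c[:230,556:796]=b;cv2.imwrite('pics/m1.png',c)
print(P['intrinsics'],P['pose'])
print('dot',atz(P,321,199.5,.104,1))
t=[atz(P,*q,.006,1)[:2] for q in ((212,136),(162,190),(217,246),(270,198))];print('tile',t,np.mean(t,0))
E
```

```text
[[309.7069   0.     320.9868]
 [  0.     309.7069 207.9513]
 [  0.       0.       1.    ]] [[ 0.5346 -0.7999 -0.2727  0.4775]
 [ 0.8451  0.5059  0.1729  0.1967]
 [-0.0004 -0.3229  0.9464  0.3728]
 [ 0.      0.      0.      1.    ]]
dot [0.5481 0.1519 0.104 ]
tile [array([0.4328, 0.0665]), array([ 0.4471, -0.0377]), array([ 0.5536, -0.0199]), array([0.538 , 0.0829])] [0.4929 0.0229]
```

View pics/m1.png

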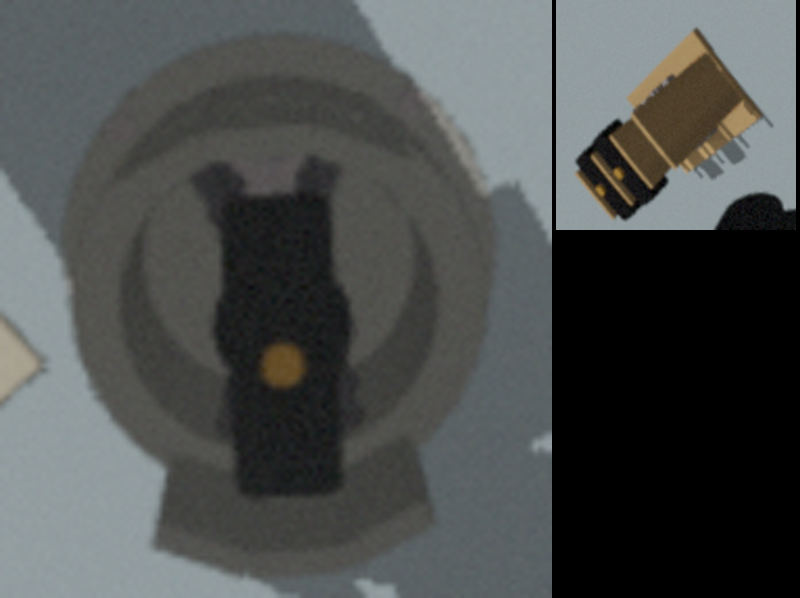

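```bash
python3 - <<'E'
from h import *
np.set_printoptions(precision=4,suppress=True)
P=pickle.load(open('w1.pkl','rb'))
g=lambda x,y,z=.104:atz(P,260+x/4.6,120+y/4.6,z,1)[:2]
an=lambda d:round(np.degrees(np.arctan2(d[1],d[0])),1)
d=g(282,365);n=g(290,493)
print(d,n,'bar',an(n-d),np.linalg.norm(n-d))
print('bar near edge',an(g(342,487)-g(238,494)))
a,b=g(155,547),g(435,520);print('guard outer corners',a,b,an(b-a),np.linalg.norm(b-a)) # expect 61.7mm
a2,b2=g(172,465),g(415,438);print('inner',a2,b2,an(b2-a2),np.linalg.norm(b2-a2)) # 52.7
u=(b-a)/np.linalg.norm(b-a);nn=np.array([u[1],-u[0]])
print('potc',(a+b)/2-nn*.048*np.cos(np.radians(40)),(a2+b2)/2-nn*.041*np.cos(np.radians(40)),'potx',an(nn))
h=lambda x,y,z=.1:atz(P,45+(x-556)*115/240,220+y*110/230,z,1)[:2]
print('spares',h(600,190),h(618,173))
print('right wall top',h(697,30),h(768,122),'floor lane? ')
print('next wall top',h(633,100),h(690,165))
E
```

```text
[0.5481 0.1522] [0.5721 0.139 ] bar -28.9 0.027365975229775855
bar near edge 61.8
guard outer corners [0.5674 0.1088] [0.5933 0.1611] 63.7 0.05826520480343734
inner [0.5541 0.1221] [0.5755 0.1667] 64.5 0.04947078815797634
potc [0.5474 0.1512] [0.5366 0.1583] potx -26.3
spares [ 0.4883 -0.2714] [ 0.4878 -0.2333]
right wall top [ 0.4555 -0.0721] [ 0.5206 -0.072 ] floor lane? 
next wall top [ 0.4591 -0.161 ] [ 0.5141 -0.1561]
```

```bash

python3 -m crank '[8.54,0.05,0,2.2,-0.06, 8.54,0,0,2.2,0, 8.54,0,0,2.2,0, 8.54,0,0,2.2,0, 8.54,0,0,2.2,0, 8.54,0,0,2.2,0, 8.54,0,0,2.0,0, 8.54,0,0,0.6,0]' 60
python3 -m crank '[2,0,0,0,0, 2,0,0,0,0, 2,0,0,0,0, 2,0,0,0,0, 2,0,0,0,0, 2,0,0,0,0, 2,0,0,0,0, 1.8,0,0,0,0]' 60 >/dev/null
python3 - <<'E'
from h import *
s=st()
E
```

```text
time_s: 6.37
position: [0.5468, 0.1517, 0.0706]
tool_rot: [[-0.877, 0.481, -0.005], [0.481, 0.877, -0.0], [0.004, -0.002, -1.0]]
ft_force: [0.2, 0.8, -1.1]
grip_width: 0.0854
gripper_force: 0.0
t 7.03 p [0.5485 0.1518 0.0744] yaw_y 61.25 tiltz [ 0.002 -0.    -1.   ] w 0.0214 gf 58.3 ft [-1.4 -0.2  5.9] tq [-0.1   0.15 -0.01] q6 -57.7
```

```bash

python3 -m crank '[1.8,0,0,0,-0.07, 1.8,0,0,0,-0.07, 1.8,0,0,0,-0.07, 1.8,0,0,0,-0.07, 1.8,0,0,0,-0.07, 1.8,0,0,0,-0.07, 1.8,0,0,0,-0.07, 1.8,0,0,0,0]' 80
python3 - <<'E'
from h import *
s=st()
E
```

```text
time_s: 7.7
position: [0.5486, 0.1513, 0.0744]
tool_rot: [[-1.0, 0.008, 0.002], [0.008, 1.0, -0.001], [-0.002, -0.001, -1.0]]
ft_force: [-1.0, -2.8, 7.4]
grip_width: 0.0211
gripper_force: 78.8
t 7.7 p [0.5486 0.1513 0.0744] yaw_y 89.53 tiltz [ 0.002 -0.001 -1.   ] w 0.0211 gf 78.8 ft [-1.  -2.8  7.4] tq [-0.58  0.32  0.02] q6 -86.0
```

```bash

python3 -m crank '[1.8,0,0,0,-0.02, 1.8,0,0,0,0, 1.8,0,0,0,0, 1.8,0,0,0,0, 1.8,0,0,0,0, 1.8,0,0,0,0, 1.8,0,0,0,0, 1.8,0,0,0,0]' >/dev/null; python3 -c 'from h import *; st()'
python3 -m crank '[1.8,0,0,0,-0.02, 1.8,0,0,0,0, 1.8,0,0,0,0, 1.8,0,0,0,0, 1.8,0,0,0,0, 1.8,0,0,0,0, 1.8,0,0,0,0, 1.8,0,0,0,0]' > /dev/null
python3 -c 'from h import *; st()'
```

```text
t 8.37 p [0.5486 0.1513 0.0744] yaw_y 90.47 tiltz [ 0.002 -0.001 -1.   ] w 0.0209 gf 78.8 ft [-1.  -3.6  6.5] tq [-0.67  0.2  -0.01] q6 -86.9
t 9.03 p [0.5486 0.1513 0.0744] yaw_y 91.62 tiltz [ 0.002 -0.001 -1.   ] w 0.0209 gf 78.8 ft [-0.3 -3.6  7.6] tq [-0.59  0.21  0.07] q6 -88.1
```

```bash

python3 -m crank '[1.8,0,0,0,-0.02, 1.8,0,0,0,0, 1.8,0,0,0,0, 1.8,0,0,0,0, 1.8,0,0,0,0, 1.8,0,0,0,0, 1.8,0,0,0,0, 1.8,0,0,0,0]' >/dev/null; python3 -c 'from h import *; st()'
python3 -m crank '[1.8,0,0,0,-0.02, 1.8,0,0,0,0, 1.8,0,0,0,0, 1.8,0,0,0,0, 1.8,0,0,0,0, 1.8,0,0,0,0, 1.8,0,0,0,0, 1.8,0,0,0,0]' > /dev/null
python3 -c 'from h import *; st()'
```

```text
t 9.7 p [0.5487 0.1513 0.0745] yaw_y 92.76 tiltz [ 0.002 -0.001 -1.   ] w 0.0206 gf 78.8 ft [-1.3 -3.   6.9] tq [-0.6   0.24 -0.01] q6 -89.2
t 10.37 p [0.5486 0.1513 0.0744] yaw_y 93.91 tiltz [ 0.002 -0.001 -1.   ] w 0.0209 gf 78.8 ft [-1.1 -2.1  7.1] tq [-0.6   0.26 -0.  ] q6 -90.3
```

```bash
python3 - <<'E'
from h import *
from rig import optics
p=optics.get_image('wrist');pickle.dump(p,open('w2.pkl','wb'))
q=optics.get_image('scene');d=optics.get_image('side')
a=cv2.resize(p['color'][180:400,220:420,::-1],(545,600),interpolation=cv2.INTER_CUBIC)
b=cv2.resize(q['color'][145:220,330:415,::-1],(255,225),interpolation=cv2.INTER_CUBIC)
e=cv2.resize(d['color'][240:320,240:325,::-1],(255,240),interpolation=cv2.INTER_CUBIC)
c=np.zeros((600,800,3),np.uint8);c[:,:545]=a;c[:225,545:]=b;c[240:480,545:]=e
cv2.imwrite('pics/m2.png',c)
E
```

```text
(no output)
```

View pics/m2.png

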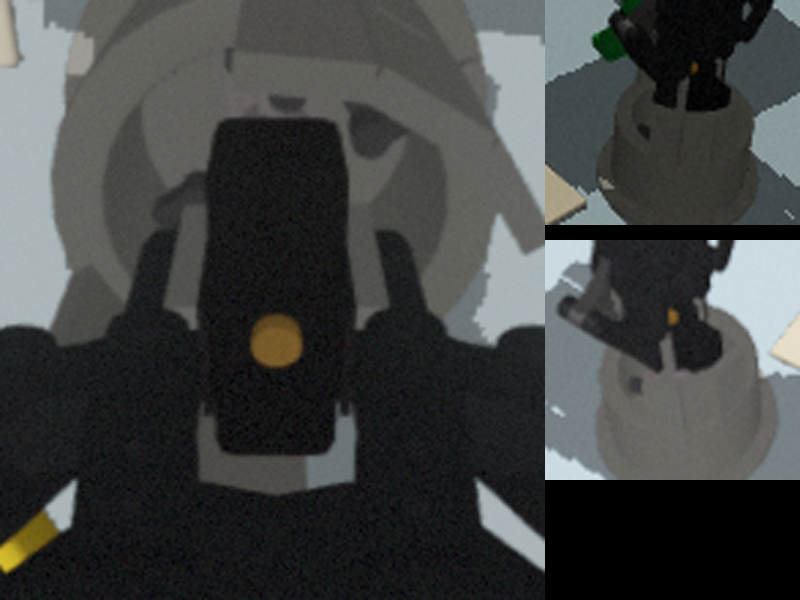

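The bar sits straight in the grip and has turned with the tool, with no stop yet. I'll turn on to find it.

```bash
for i in 1; do
python3 -m crank '[1.8,0,0,0,-0.02, 1.8,0,0,0,0, 1.8,0,0,0,0, 1.8,0,0,0,-0.01, 1.8,0,0,0,0, 1.8,0,0,0,0, 1.8,0,0,0,0, 1.8,0,0,0,0]' >/dev/null; python3 -c 'from h import *; st()'
done
python3 - <<'E'
from h import *
P=pickle.load(open('w2.pkl','rb'))
an=lambda d:round(np.degrees(np.arctan2(d[1],d[0])),1)
g=lambda x,y,z=.104:atz(P,220+x*200/545,180+y*220/600,z,1)[:2]
print('bar',an(g(277,118)-g(277,450)),'dot',g(277,338))
# guard facets edges
for q in ((231,60),(378,72),(232,25)):print(g(*q))
E
```

```text
t 11.18 p [0.5486 0.1513 0.0744] yaw_y 95.58 tiltz [ 0.002 -0.001 -1.   ] w 0.0208 gf 78.9 ft [-1.8 -3.9  7.3] tq [-0.57  0.22 -0.37] q6 -92.0
bar -176.1 dot [0.54777521 0.15222205]
[0.50098122 0.14259279]
[0.50133809 0.16326107]
[0.49592594 0.14246828]
```

```bash

python3 -m crank '[1.8,0,0,0,0.09, 1.8,0,0,0,0.09, 1.8,0,0,0,0.09, 1.8,0,0,0,0.09, 1.8,0,0,0,0.09, 1.8,0,0,0,0.09, 1.8,0,0,0,0.09, 1.8,0,0,0,0.09]' >/dev/null
python3 -m crank '[1.8,0,0,0,0.08, 1.8,0,0,0,0.08, 1.8,0,0,0,0.08, 1.8,0,0,0,0.07, 1.8,0,0,0,0.03, 1.8,0,0,0,0, 1.8,0,0,0,0, 1.8,0,0,0,0]' >/dev/null
python3 -c 'from h import *; st()'
python3 -m crank '[1.8,0,0,0,0.02, 1.8,0,0,0,0, 1.8,0,0,0,0, 1.8,0,0,0,0, 1.8,0,0,0,0, 1.8,0,0,0,0, 1.8,0,0,0,0, 1.8,0,0,0,0]' >/dev/null
python3 -c 'from h import *; st()'
```

```text
t 12.52 p [0.5481 0.1512 0.0744] yaw_y 34.9 tiltz [ 0.001 -0.001 -1.   ] w 0.0208 gf 79.0 ft [-3.2 -3.5  9.1] tq [-0.75  0.65 -0.04] q6 -31.3
t 13.18 p [0.5481 0.1512 0.0744] yaw_y 33.76 tiltz [ 0.001 -0.001 -1.   ] w 0.0212 gf 79.1 ft [-2.8 -4.8  9.3] tq [-0.71  0.68  0.04] q6 -30.2
```

```bash

python3 -m crank '[1.8,0,0,0,0.015, 1.8,0,0,0,0, 1.8,0,0,0,0, 1.8,0,0,0,0, 1.8,0,0,0,0, 1.8,0,0,0,0, 1.8,0,0,0,0, 1.8,0,0,0,0]' >/dev/null
python3 -c 'from h import *; st()'
python3 -m crank '[1.8,0,0,0,-0.09, 1.8,0,0,0,-0.09, 1.8,0,0,0,-0.09, 1.8,0,0,0,-0.09, 1.8,0,0,0,-0.09, 1.8,0,0,0,-0.08, 1.8,0,0,0,0, 1.8,0,0,0,0]' >/dev/null
python3 -c 'from h import *; st()'
python3 -m crank '[1.8,0,0,-0.15,0, 1.8,0,0,-0.15,0, 1.8,0,0,-0.15,0, 1.8,0,0,-0.15,0, 1.8,0,0,-0.1,0, 1.8,0,0,-0.1,0, 1.8,0,0,0,0, 1.8,0,0,0,0]' >/dev/null
python3 -c 'from h import *; st()'
```

```text
t 13.85 p [0.5481 0.1512 0.0745] yaw_y 32.9 tiltz [ 0.001 -0.001 -1.   ] w 0.0211 gf 79.1 ft [-3.5 -4.4  8.6] tq [-0.72  0.69  0.04] q6 -29.3
t 14.52 p [0.5488 0.1519 0.0745] yaw_y 63.28 tiltz [ 0.003  0.    -1.   ] w 0.0209 gf 78.6 ft [0.8 0.  5.5] tq [0.03 0.03 0.05] q6 -59.7
t 15.18 p [0.5481 0.1518 0.0813] yaw_y 63.25 tiltz [-0. -0. -1.] w 0.0209 gf 78.2 ft [-0.1 -0.8 -3.3] tq [ 0.03 -0.01 -0.02] q6 -59.7
```

```bash

python3 -m crank '[1.8,0,0,-0.2,0, 1.8,0,0,-0.2,0, 1.8,0,0,-0.2,0, 1.8,0,0,-0.2,0, 1.8,0,0,-0.2,0, 1.8,0,0,-0.2,0, 1.8,0,0,-0.1,0, 1.8,0,0,0,0]' >/dev/null
python3 -c 'from h import *; st()'
python3 -m crank '[1.8,0,0,-0.1,0, 1.8,0,0,-0.1,0, 1.8,0,0,-0.1,0, 1.8,0,0,-0.1,0, 1.8,0,0,-0.1,0, 1.8,0,0,0,0, 1.8,0,0,0,0, 1.8,0,0,0,0]' >/dev/null
python3 -c 'from h import *; st()'
```

```text
t 15.85 p [0.5482 0.1518 0.0946] yaw_y 63.25 tiltz [ 0.001  0.    -1.   ] w 0.0209 gf 78.2 ft [-0.4  1.1 -3.7] tq [-0.02 -0.    0.05] q6 -59.7
t 16.52 p [0.548  0.1518 0.0993] yaw_y 63.25 tiltz [-0.  0. -1.] w 0.021 gf 78.2 ft [-0.6  0.2 -2.9] tq [-0.   -0.   -0.01] q6 -59.7
```

Through the lower layer, with 25 mm risen so far. Next I pull gently up to the upper stop.

```bash

python3 -m crank '[1.8,0,0,-0.1,0, 1.8,0,0,0,0, 1.8,0,0,0,0, 1.8,0,0,0,0, 1.8,0,0,0,0, 1.8,0,0,0,0, 1.8,0,0,0,0, 1.8,0,0,0,0]' >/dev/null
python3 -c 'from h import *; st()'
python3 -m crank '[1.8,0,0,-0.1,0, 1.8,0,0,0,0, 1.8,0,0,0,0, 1.8,0,0,0,0, 1.8,0,0,0,0, 1.8,0,0,0,0, 1.8,0,0,0,0, 1.8,0,0,0,0]' >/dev/null
python3 -c 'from h import *; st()'
```

```text
t 17.18 p [0.5481 0.1518 0.1003] yaw_y 63.25 tiltz [-0. -0. -1.] w 0.0209 gf 78.2 ft [ 0.6 -0.2 -2.5] tq [ 0.02 -0.01  0.01] q6 -59.7
t 17.85 p [0.5479 0.1518 0.101 ] yaw_y 63.25 tiltz [-0.001 -0.    -1.   ] w 0.0206 gf 79.9 ft [  0.5   0.2 -10. ] tq [ 0.06 -0.13 -0.  ] q6 -59.7
```

```bash

python3 -m crank '[1.8,0,0,0,-0.08, 1.8,0,0,0,-0.08, 1.8,0,0,0,-0.08, 1.8,0,0,0,-0.08, 1.8,0,0,0,-0.08, 1.8,0,0,0,-0.08, 1.8,0,0,0,-0.04, 1.8,0,0,0,0]' >/dev/null
python3 -c 'from h import *; st()'
python3 -m crank '[1.8,0,0,0,0.08, 1.8,0,0,0,0.08, 1.8,0,0,0,0.08, 1.8,0,0,0,0.08, 1.8,0,0,0,0.08, 1.8,0,0,0,0.08, 1.8,0,0,0,0.08, 1.8,0,0,0,0.08]' >/dev/null
python3 -m crank '[1.8,0,0,0,0.08, 1.8,0,0,0,0.08, 1.8,0,0,0,0.08, 1.8,0,0,0,0.08, 1.8,0,0,0,0.08, 1.8,0,0,0,0.01, 1.8,0,0,0,0, 1.8,0,0,0,0]' >/dev/null
python3 -c 'from h import *; st()'
python3 -m crank '[1.8,0,0,0,-0.09, 1.8,0,0,0,-0.09, 1.8,0,0,0,-0.09, 1.8,0,0,0,-0.09, 1.8,0,0,0,-0.09, 1.8,0,0,0,-0.08, 1.8,0,0,0,0, 1.8,0,0,0,0]' >/dev/null
python3 -c 'from h import *; st()'
python3 -m crank '[1.8,0,0,-0.1,0, 1.8,0,0,-0.1,0, 1.8,0,0,0,0, 1.8,0,0,0,0, 1.8,0,0,0,0, 1.8,0,0,0,0, 1.8,0,0,0,0, 1.8,0,0,0,0]' >/dev/null
python3 -c 'from h import *; st()'
```

```text
t 18.52 p [0.5477 0.1516 0.1011] yaw_y 93.12 tiltz [-0.001 -0.001 -1.   ] w 0.0211 gf 79.7 ft [-1.2 -1.4 -9.1] tq [-0.27  0.12  0.01] q6 -89.6
t 19.85 p [0.548  0.1517 0.1011] yaw_y 32.97 tiltz [-0.001 -0.    -1.   ] w 0.0207 gf 79.5 ft [ -0.7  -1.1 -12. ] tq [-0.27 -0.05 -0.09] q6 -29.4
t 20.52 p [0.5486 0.152  0.1021] yaw_y 63.17 tiltz [ 0.002  0.    -1.   ] w 0.0209 gf 80.6 ft [-0.6  0.8 -2.7] tq [-0.03 -0.03  0.01] q6 -59.6
t 21.18 p [0.5481 0.1518 0.1033] yaw_y 63.25 tiltz [-0. -0. -1.] w 0.0212 gf 80.6 ft [-0.3 -0.1 -2.8] tq [ 0.05 -0.03  0.01] q6 -59.7
```

```bash

python3 -m crank '[1.8,0,0,-0.5,0, 1.8,0,0,-1.2,0, 1.8,0,0,-1.5,0, 1.8,0,0,-1.8,0, 1.8,0,0,-1.8,0, 1.8,0,0,-1.8,0, 1.8,0,0,-1.1,0, 1.8,0,0,0,0]'
python3 -m crank '[1.8,-0.07,-1,0,0, 1.8,-0.14,-2,0,0, 1.8,-0.17,-2.4,0,0, 1.8,-0.17,-2.4,0,0, 1.8,-0.17,-2.4,0,0, 1.8,-0.14,-2,0,0, 1.8,-0.1,-1.4,0,0, 1.8,-0.04,-0.6,0,0]' >/dev/null
python3 - <<'E'
from h import *
from rig import optics
s=st();go(s,(.493,.021,.0715))
p=optics.get_image('wrist');q=optics.get_image('scene');d=optics.get_image('side')
a=cv2.resize(p['color'][:,:,::-1],(480,300))
b=cv2.resize(q['color'][110:260,250:410,::-1],(320,300),interpolation=cv2.INTER_CUBIC)
e=cv2.resize(d['color'][190:310,270:430,::-1],(400,300),interpolation=cv2.INTER_CUBIC)
c=np.zeros((600,800,3),np.uint8);c[:300,:480]=a;c[:300,480:]=b;c[300:,:400]=e
pickle.dump((p,q,d),open('t.pkl','wb'));cv2.imwrite('pics/m3.png',c)
E
```

```text
time_s: 21.85
position: [0.549, 0.1519, 0.2032]
tool_rot: [[-0.893, 0.45, 0.005], [0.45, 0.893, 0.0], [-0.004, 0.003, -1.0]]
ft_force: [-0.5, 0.0, -2.1]
grip_width: 0.021
gripper_force: 80.7
t 22.52 p [0.4917 0.0188 0.1994] yaw_y 63.15 tiltz [-0.002 -0.    -1.   ] w 0.0206 gf 80.6 ft [-0.4  0.3 -2.9] tq [-0.01 -0.03  0.01] q6 -74.8
shift cm [-0.04  0.27 12.79]
```

View pics/m3.png

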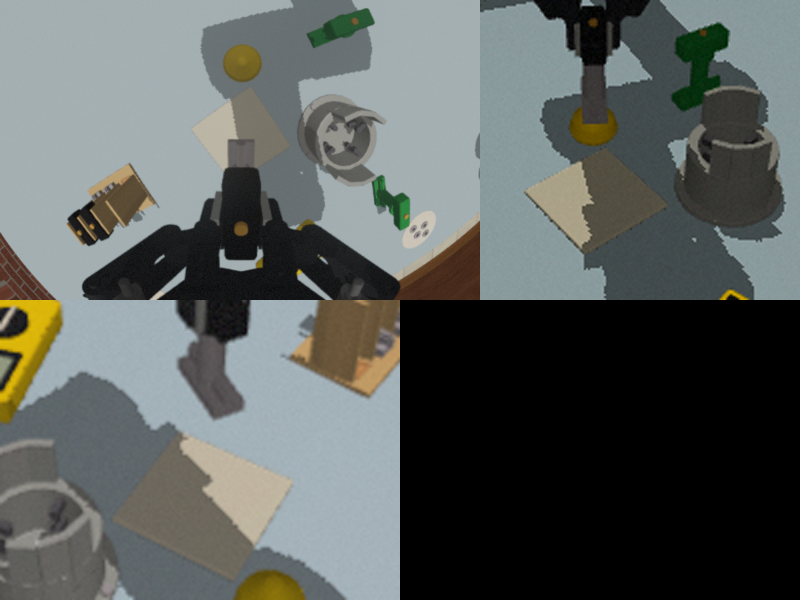

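The electrode is held upright above the tile, and the pot is empty. Lowering it.

```bash

python3 -m crank '[1.8,0,0.1,0.8,0, 1.8,0,0.1,1.7,0, 1.8,0,0,2,0, 1.8,0,0,2,0, 1.8,0,0,2,0, 1.8,0,0,1.6,0, 1.8,0,0,1,0, 1.8,0,0,0.5,0]' >/dev/null
python3 -m crank '[1.8,0,0,0.3,0, 1.8,0,0,0.3,0, 1.8,0,0,0.2,0, 1.8,0,0,0.2,0, 1.8,0,0,0.1,0, 1.8,0,0,0,0, 1.8,0,0,0,0, 1.8,0,0,0,0]' >/dev/null
python3 -c 'from h import *; st()'
python3 -m crank '[1.8,0,0,0.05,0, 1.8,0,0,0,0, 1.8,0,0,0.05,0, 1.8,0,0,0,0, 1.8,0,0,0,0, 1.8,0,0,0,0, 1.8,0,0,0,0, 1.8,0,0,0,0]' >/dev/null
python3 -c 'from h import *; st()'
```

```text
t 24.0 p [0.4941 0.0223 0.0736] yaw_y 63.25 tiltz [ 0.001 -0.    -1.   ] w 0.0207 gf 80.6 ft [ 0.  -0.1 -3.1] tq [-0.05 -0.03  0.01] q6 -74.4
t 24.67 p [0.494  0.0223 0.0723] yaw_y 63.25 tiltz [ 0.  0. -1.] w 0.0211 gf 80.6 ft [ 0.1 -0.3 -3. ] tq [ 0.04  0.02 -0.  ] q6 -74.4
```

```bash

python3 -m crank '[1.8,0,0,0.05,0, 1.8,0,0,0.05,0, 1.8,0,0,0.02,0, 1.8,0,0,0,0, 1.8,0,0,0,0, 1.8,0,0,0,0, 1.8,0,0,0,0, 1.8,0,0,0,0]' >/dev/null
python3 -c 'from h import *; st()'
python3 -m crank '[1.8,0,0,0.05,0, 1.8,0,0,0.0,0, 1.8,0,0,0.0,0, 1.8,0,0,0.03,0, 1.8,0,0,0,0, 1.8,0,0,0,0, 1.8,0,0,0,0, 1.8,0,0,0,0]' >/dev/null
python3 -c 'from h import *; st()'
```

```text
t 25.33 p [0.494  0.0223 0.0711] yaw_y 63.25 tiltz [-0. -0. -1.] w 0.0207 gf 80.6 ft [-0.9  0.1 -2.7] tq [0.02 0.01 0.01] q6 -74.4
t 26.0 p [0.494  0.0223 0.0704] yaw_y 63.26 tiltz [ 0. -0. -1.] w 0.0205 gf 81.2 ft [-1.   0.3  0.8] tq [0.03 0.23 0.01] q6 -74.4
```

```bash

python3 -m crank '[3,0,0,0,0, 4,0,0,0,0, 6,0,0,0,0, 8.5,0,0,0,0, 8.5,0,0,0,0, 8.5,0,0,0,0, 8.5,0,0,0,0, 8.5,0,0,0,0]' >/dev/null
python3 -m crank '[8.5,0,0,-0.7,0, 8.5,0,0,-1.5,0, 8.5,0,0,-1.8,0, 8.5,0,0,-2,0, 8.5,0,0,-2,0, 8.5,0,0,-2,0, 8.5,0,0,-1.5,0, 8.5,0,0,-0.5,0]' >/dev/null
python3 -m crank '[8.5,0,0,0,0.12, 8.5,0,0,0,0.12, 8.5,0,0,0,0.12, 8.5,0,0,0,0.12, 8.5,0,0,0,0.12, 8.5,0,0,0,0.12, 8.5,0,0,0,0.12, 8.5,0,0,0,0.12]' >/dev/null
python3 -m crank '[8.5,0,0,0,0.12, 8.5,0,0,0,0.12, 8.5,0,0,0,0.12, 8.5,0,0,0,0.12, 8.5,0,0,0,0.12, 8.5,0,0,0,0.01, 8.5,0,0,0,0, 8.5,0,0,0,0]' >/dev/null
python3 - <<'E'
from h import *
from rig import optics
s=st()
p=optics.get_image('wrist');q=optics.get_image('scene');d=optics.get_image('side')
a=cv2.resize(p['color'][80:380,200:440,::-1],(480,600),interpolation=cv2.INTER_CUBIC)
b=cv2.resize(q['color'][150:250,255:363,::-1],(320,296),interpolation=cv2.INTER_CUBIC)
e=cv2.resize(p['color'][120:320,0:213,::-1],(320,300),interpolation=cv2.INTER_CUBIC)
c=np.zeros((600,800,3),np.uint8);c[:,:480]=a;c[:296,480:]=b;c[300:,480:]=e
pickle.dump((p,q,d),open('t2.pkl','wb'));cv2.imwrite('pics/m4.png',c)
E
```

```text
t 28.67 p [0.4939 0.0223 0.1902] yaw_y -26.51 tiltz [-0.  0. -1.] w 0.0849 gf 0.0 ft [ 0.7 -0.3 -0. ] tq [-0.05 -0.06 -0.03] q6 15.3
```

View pics/m4.png

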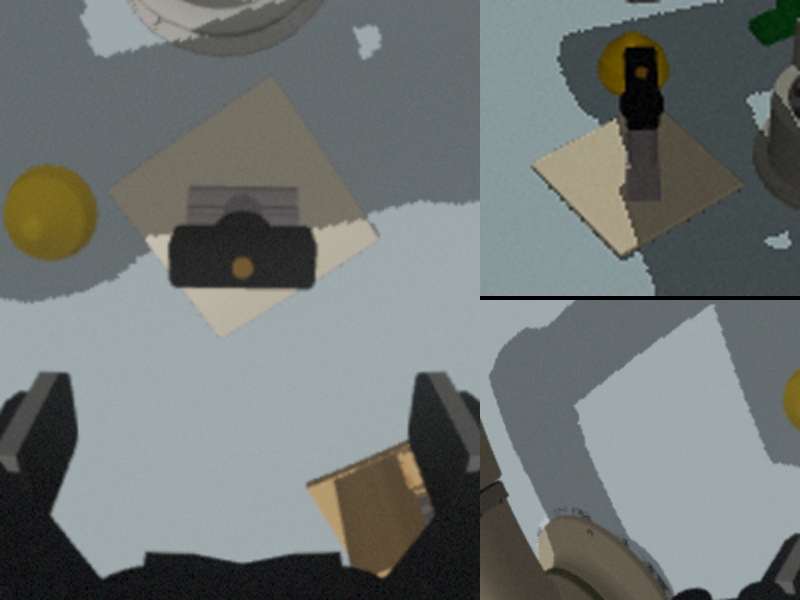

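```bash
python3 - <<'E'
from h import *
from rig import env
np.set_printoptions(precision=4,suppress=True)
p,q,d=pickle.load(open('t2.pkl','rb'))
g=lambda x,y,z:atz(p,200+x/2,80+y/2,z,1)
an=lambda d:round(np.degrees(np.arctan2(d[1],d[0])),1)
print('dot',g(242,267,.1),'scene',atz(q,255+641*108/320-480*108/320,150+72*100/296,.1))
print('bar ends',g(170,287,.098),g(316,287,.098),an((g(316,287,.098)-g(170,287,.098))[:2]))
print('wall top R?',g(307,487,.1),g(385,577,.1),'floor?',g(410,442,.006))
s=st();go(s,[*g(242,267,.1)[:2],.064])
E
```

```text
dot [0.4929 0.0225 0.1   ] scene [0.4933 0.0237 0.1   ]
bar ends [0.4624 0.0272 0.098 ] [0.5157 0.0006 0.098 ] -26.5
wall top R? [ 0.4705 -0.0923  0.1   ] [ 0.4818 -0.1769  0.1   ] floor? [ 0.5217 -0.1676  0.006 ]
t 28.82 p [0.494  0.0223 0.1903] yaw_y -26.6 tiltz [-0.  0. -1.] w 0.0847 gf 0.0 ft [ 0.  -0.2  0.5] tq [ 0.08 -0.02 -0.01] q6 15.4
shift cm [-0.03 -0.1  12.63]
```

It stands on the tile, dot at crop (242,267), aligned with the fingers. Descending to grip the bar's ends.

```bash

python3 -m crank '[8.5,0,-0.05,0.8,0, 8.5,0,0,1.7,0, 8.5,0,0,2,0, 8.5,0,0,2,0, 8.5,0,0,2,0, 8.5,0,0,2,0, 8.5,0,0,1.4,0, 8.5,0,0,0.7,0]' >/dev/null
python3 -c 'from h import *; st()'
python3 -m crank '[7,0,0,0,0, 6.5,0,0,0,0, 6,0,0,0,0, 5.7,0,0,0,0, 5.7,0,0,0,0, 5.7,0,0,0,0, 5.7,0,0,0,0, 5.7,0,0,0,0]' 40 >/dev/null
python3 -c 'from h import *; st()'
```

```text
t 29.48 p [0.4925 0.0227 0.0622] yaw_y -26.66 tiltz [-0.003  0.001 -1.   ] w 0.0849 gf 0.0 ft [ 0.1 -0.4  1.2] tq [-0.03  0.02  0.02] q6 15.5
t 30.15 p [0.494  0.0225 0.0652] yaw_y -26.69 tiltz [ 0.002 -0.    -1.   ] w 0.0594 gf 44.4 ft [-0.8  0.8  6.8] tq [ 0.02  0.14 -0.02] q6 15.6
```

```bash

python3 -m crank '[5.7,0,0,-0.5,0, 5.7,0,0,-1.2,0, 5.7,0,0,-1.8,0, 5.7,0,0,-2.2,0, 5.7,0,0,-2.5,0, 5.7,0,0,-2.2,0, 5.7,0,0,-1.6,0, 5.7,0,0,-0.8,0]' 60 >/dev/null
python3 -c 'from h import *; st()'
python3 -m crank '[5.7,0,0,0,-0.05, 5.7,0,0,0,-0.09, 5.7,0,0,0,-0.1, 5.7,0,0,0,-0.1, 5.7,0,0,0,-0.08, 5.7,0,0,0,-0.046, 5.7,-0.3,0,0,0, 5.7,-0.6,0,0,0]' >/dev/null
python3 -m crank '[5.7,-1.2,0,0,0, 5.7,-2,0,0,0, 5.7,-2.5,0,0,0, 5.7,-2.6,0,0,0, 5.7,-2.6,-0.1,0,0, 5.7,-2.6,-0.1,0,0, 5.7,-2.4,-0.1,0,0, 5.7,-2,-0.1,0,0]' >/dev/null
python3 -m crank '[5.7,-1.4,0,0,0, 5.7,-0.8,0,0,0, 5.7,-0.4,0,0,0, 5.7,0,0,0,0, 5.7,0,0,0,0, 5.7,0,0,0,0, 5.7,0,0,0,0, 5.7,0,0,0,0]' >/dev/null
python3 - <<'E'
from h import *
from rig import optics
s=st();go(s,(.490,-.193,.19),0)
p=optics.get_image('wrist');q=optics.get_image('scene');d=optics.get_image('side')
a=cv2.resize(p['color'][180:400,180:460,::-1],(400,300),interpolation=cv2.INTER_CUBIC)
b=cv2.resize(q['color'][170:290,130:290,::-1],(400,300),interpolation=cv2.INTER_CUBIC)
e=cv2.resize(d['color'][110:230,350:510,::-1],(400,300),interpolation=cv2.INTER_CUBIC)
c=np.zeros((600,800,3),np.uint8);c[:300,:400]=a;c[:300,400:]=b;c[300:,:400]=e
c[300:,400:]=cv2.resize(p['color'][:,:,::-1],(400,300))
pickle.dump((p,q,d),open('t3.pkl','wb'));cv2.imwrite('pics/m5.png',c)
E
```

```text
t 30.82 p [0.4939 0.0225 0.1944] yaw_y -26.69 tiltz [ 0.003 -0.001 -1.   ] w 0.0591 gf 65.9 ft [ 0.3 -0.6 -2.3] tq [-0.03 -0.02 -0.04] q6 15.6
t 32.82 p [ 0.4896 -0.1909  0.1924] yaw_y 0.05 tiltz [ 0.  0. -1.] w 0.0593 gf 65.9 ft [-0.4  0.7 -3.3] tq [0.01 0.04 0.03] q6 -34.3
shift cm [-0.21  0.04  0.24]
turn rad 0.001
```

View pics/m5.png

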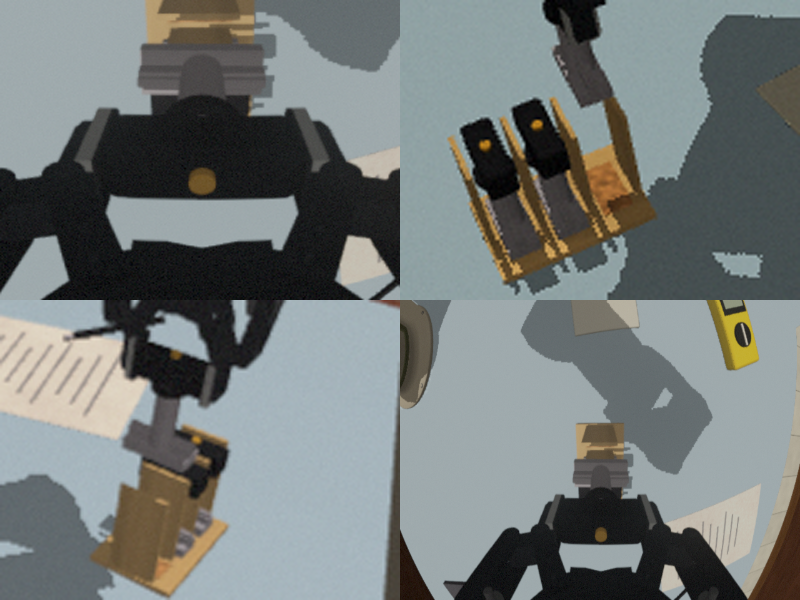

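```bash

python3 -m crank '[5.7,-0.16,0.03,0.4,0, 5.7,0,0,0.8,0, 5.7,0,0,0.8,0, 5.7,0,0,0.8,0, 5.7,0,0,0.6,0, 5.7,0,0,0.6,0, 5.7,0,0,0.5,0, 5.7,0,0,0,0]' >/dev/null
python3 - <<'E'
from h import *
from rig import optics
s=st()
p=optics.get_image('wrist');q=optics.get_image('scene');d=optics.get_image('side')
a=cv2.resize(p['color'][180:400,180:460,::-1],(400,300),interpolation=cv2.INTER_CUBIC)
b=cv2.resize(q['color'][170:290,130:290,::-1],(400,300),interpolation=cv2.INTER_CUBIC)
e=cv2.resize(d['color'][130:205,370:470,::-1],(400,300),interpolation=cv2.INTER_CUBIC)
c=np.zeros((600,800,3),np.uint8);c[:300,:400]=a;c[:300,400:]=b;c[300:,:400]=e
pickle.dump((p,q,d),open('t4.pkl','wb'));cv2.imwrite('pics/m6.png',c)
E
```

```text
t 33.63 p [ 0.4895 -0.1928  0.1462] yaw_y 0.0 tiltz [-0.002  0.001 -1.   ] w 0.059 gf 65.9 ft [ 0.7 -0.2 -2.5] tq [0.03 0.02 0.02] q6 -34.4
```

View pics/m6.png

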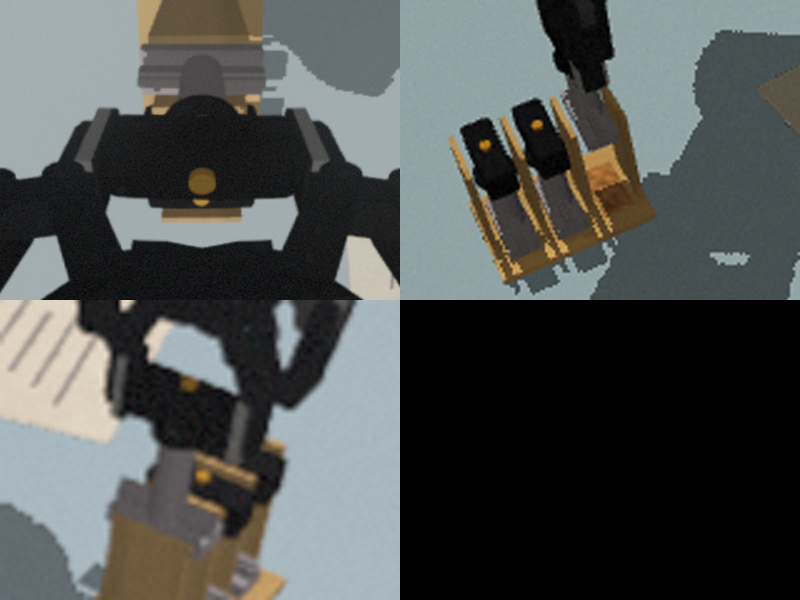

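The foot is between the walls of the empty lane (scene crop, foot at (597,125)) and the force is free. Lowering on.

```bash

python3 -m crank '[5.7,0,0,0.5,0, 5.7,0,0,0.6,0, 5.7,0,0,0.6,0, 5.7,0,0,0.6,0, 5.7,0,0,0.6,0, 5.7,0,0,0.5,0, 5.7,0,0,0.3,0, 5.7,0,0,0,0]' >/dev/null
python3 -c 'from h import *; st()'
python3 -m crank '[5.7,0,0,0.5,0, 5.7,0,0,0.6,0, 5.7,0,0,0.6,0, 5.7,0,0,0.6,0, 5.7,0,0,0.5,0, 5.7,0,0,0.4,0, 5.7,0,0,0.2,0, 5.7,0,0,0,0]' >/dev/null
python3 -c 'from h import *; st()'
python3 -m crank '[5.7,0,0,0.1,0, 5.7,0,0,0.1,0, 5.7,0,0,0.05,0, 5.7,0,0,0,0, 5.7,0,0,0,0, 5.7,0,0,0,0, 5.7,0,0,0,0, 5.7,0,0,0,0]' >/dev/null
python3 -c 'from h import *; st()'
```

```text
t 34.45 p [ 0.4896 -0.1929  0.1095] yaw_y -0.0 tiltz [-0.001  0.001 -1.   ] w 0.0591 gf 65.9 ft [-0.4  0.  -3.3] tq [-0.    0.    0.01] q6 -34.4
t 35.12 p [ 0.4897 -0.193   0.0758] yaw_y 0.0 tiltz [-0.001  0.    -1.   ] w 0.0589 gf 65.9 ft [-0.1  0.4 -3.4] tq [0.03 0.06 0.02] q6 -34.4
t 35.78 p [ 0.4899 -0.1931  0.0739] yaw_y -0.0 tiltz [ 0. -0. -1.] w 0.0592 gf 65.9 ft [ 0.1  0.6 -3.1] tq [-0.02 -0.04 -0.01] q6 -34.4
```

```bash

python3 -m crank '[5.7,0,0,0.1,0, 5.7,0,0,0.15,0, 5.7,0,0,0.15,0, 5.7,0,0,0.15,0, 5.7,0,0,0.1,0, 5.7,0,0,0,0, 5.7,0,0,0,0, 5.7,0,0,0,0]' >/dev/null
python3 -c 'from h import *; st()'
python3 -m crank '[5.7,0,0,0.05,0, 5.7,0,0,0.05,0, 5.7,0,0,0,0, 5.7,0,0,0,0, 5.7,0,0,0,0, 5.7,0,0,0,0, 5.7,0,0,0,0, 5.7,0,0,0,0]' >/dev/null
python3 -c 'from h import *; st()'
```

```text
t 36.45 p [ 0.4899 -0.1931  0.0673] yaw_y 0.0 tiltz [ 0. -0. -1.] w 0.0593 gf 65.9 ft [-0.6  0.4 -3.5] tq [-0.   -0.02  0.01] q6 -34.4
t 37.12 p [ 0.4899 -0.1931  0.0663] yaw_y -0.0 tiltz [ 0.  0. -1.] w 0.0592 gf 65.9 ft [-0.3  0.3 -2.5] tq [ 0.03  0.02 -0.06] q6 -34.4
```

```bash

python3 -m crank '[5.7,0,0,0.05,0, 5.7,0,0,0.05,0, 5.7,0,0,0,0, 5.7,0,0,0,0, 5.7,0,0,0,0, 5.7,0,0,0,0, 5.7,0,0,0,0, 5.7,0,0,0,0]' >/dev/null
python3 -c 'from h import *; st()'
python3 -m crank '[5.7,0,0,0.04,0, 5.7,0,0,0,0, 5.7,0,0,0,0, 5.7,0,0,0,0, 5.7,0,0,0,0, 5.7,0,0,0,0, 5.7,0,0,0,0, 5.7,0,0,0,0]' >/dev/null
python3 -c 'from h import *; st()'
```

```text
t 37.78 p [ 0.4899 -0.1931  0.0654] yaw_y -0.0 tiltz [ 0. -0. -1.] w 0.0594 gf 66.0 ft [-0.2  0.4 -1.3] tq [-0.04  0.07 -0.06] q6 -34.4
t 38.45 p [ 0.4899 -0.1932  0.0653] yaw_y 0.0 tiltz [ 0. -0. -1.] w 0.0594 gf 66.7 ft [-3.3  0.6  5.6] tq [ 0.13  0.41 -0.02] q6 -34.4
```

It is on the floor of the lane. Releasing and retreating.

```bash

python3 -m crank '[6.3,0,0,0,0, 6.8,0,0,0,0, 7.4,0,0,0,0, 8,0,0,0,0, 8.5,0,0,0,0, 8.5,0,0,0,0, 8.5,0,0,0,0, 8.5,0,0,0,0]' >/dev/null
python3 -m crank '[8.5,0,0,-0.5,0, 8.5,0,0,-1.2,0, 8.5,0,0,-1.8,0, 8.5,0,0,-2.2,0, 8.5,0,0,-2.5,0, 8.5,0,0,-2.2,0, 8.5,0,0,-1.6,0, 8.5,0,0,-0.8,0]' >/dev/null
python3 -m crank '[8.5,0,-0.5,-1,0, 8.5,0,-1,-1,0, 8.5,0,-1.5,-1,0, 8.5,0,-1.5,-1,0, 8.5,0,-1.5,0,0, 8.5,0,-1,0,0, 8.5,0,0,0,0, 8.5,0,0,0,0]' >/dev/null
python3 - <<'E'
from h import *
from rig import optics
np.set_printoptions(precision=4,suppress=True)
s=st()
p=optics.get_image('wrist');q=optics.get_image('scene');d=optics.get_image('side')
b=cv2.resize(q['color'][190:280,140:260,::-1],(400,300),interpolation=cv2.INTER_CUBIC)
e=cv2.resize(d['color'][150:240,370:490,::-1],(400,300),interpolation=cv2.INTER_CUBIC)
c=np.zeros((600,800,3),np.uint8);c[:300,:400]=b;c[:300,400:]=e
c[300:,:480]=cv2.resize(p['color'][:,:,::-1],(480,300))
pickle.dump((p,q,d),open('t5.pkl','wb'));cv2.imwrite('pics/m7.png',c)
E
```

```text
t 40.45 p [ 0.4195 -0.1931  0.2328] yaw_y -0.05 tiltz [-0.  0. -1.] w 0.0853 gf 0.0 ft [ 0.6  0.5 -0.5] tq [ 0.02 -0.01 -0.03] q6 -39.4
```

View pics/m7.png

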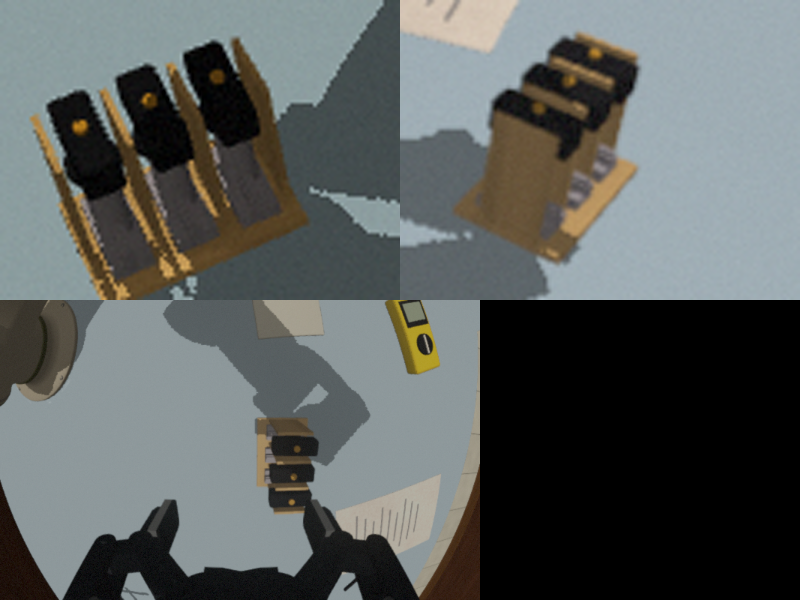

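The three electrodes stand upright, evenly spaced and in line (scene-crop dots at (80,127), (149,100) and (217,76)), and the gripper is clear. Handing in.

```bash
python3 -c 'from rig import env; print(env.close_job())'
```

```text
the job is handed in; nothing more can be done
None
```

The electrode was twisted out of the pot, stood on the tile and let go, then regripped by the bar's ends. It now stands upright in the empty lane, in line with the spares, and the job was handed in at about 40 s; no verdict came back.

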